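# Hang the test-tube basket on the sprung draining hook

### The arm

A 6-joint arm with a two-finger parallel gripper is mounted at the origin on the work surface. World frame = base frame: x ahead of the robot, y to its left, z up, the work surface at z = 0. Lengths are in m, angles in degrees, forces in N, time in s.
With the tool pointing down it reaches from about 0.25 to 0.725 m from the base axis. Payload 9.7 kg.
Tool frame: the origin (TCP) lies at the very end of the fingers, on their centre line; the grasp point (between the pads) lies 19 mm behind it (bot.grip_point_offset is the z of the grasp point in the tool frame, in m); z points along the fingers, x is the direction in which the jaws open and shut, and the axes are right-handed (so a half turn about z gives the same grasp; the last joint's range is limited). The gripper opens to 85 mm and grips with 20 to 120 N. Pads are 22 mm wide; open, the fingers measure 114 mm over their backs; the gripper's body (76 mm by 85 mm) begins 54 mm behind the grasp point. The pads swing forward as they close: fully open they stand 13 mm farther back than shut.
Start: joints at [-70.245, 4.979, 10.078, 95.1, 0, 90], TCP at [0.186, -0.518, 0.231] pointing down, gripper open.
Joint ranges: [-179.16, 179.16], [-48.56, 103.87], [-65.8, 70.77], [-126.05, 130.52], [-82.76, 87.17], [-180, 180]. Speed limits (degrees/s): [127.2, 127.2, 147.25, 180, 180, 180].

### API

Orientations are given as [roll, pitch, yaw] about the fixed x, y, z axes, in that order (R = Rz(yaw) Ry(pitch) Rx(roll)).
In Python, from workcell import get_obs, viewer, job_done, bot gives the robot as it stands.
- The arm moves only by the shell command python3 -m handwheel 'ROWS' [FORCE]. ROWS is JSON, a list of rows, each a list of 5 numbers: the closure, from 0 (fully open) to 1 (shut), then the shift along the world's x, y, z in m, then the turn about the world's z in degrees. A call has 1 to 5 rows; each row is the pose to reach, as a shift and turn from the pose measured when the call began; what a row does not reach only later rows make up. A row lasts 1/10 s, in which the tool goes at most 50 mm and 8.59 degrees, less where a joint would pass 70% of its speed; a pose out of reach is approached as far as the arm can. A call with a gripper value outside its range is refused whole. The fingers move at their own pace and stop on an object; FORCE is the grip in N (left out, the last holds). Time passes only in rows, so rows that repeat a pose let the fingers close. It gives the time, the measured TCP pose, the force and the opening at its end, in the units of the state.
- get_obs(): the state, without advancing time (a new reading comes with each control period).
- viewer.camera(name): name is "scene" or "top"; returns a dict with "color" (420x560x3 uint8, blue, green, red), "K" (3x3 intrinsics, pixels), "origin" and "orientation" of the camera in the world. Camera axes: x right, y down, z forward; pixel columns grow to the right and rows downward; lengths in m; the calibration is good to about 2 mm. A picture is of the moment at which its call begins. There is no depth.
- job_done(): hands the job in, once; it reports no verdict.
The state is a dict: "time": time; "q": joint angles; "qd": joint speeds; "joint_efforts": joint torques, N m; "ee_pos": TCP position; "tcp_rot": TCP orientation; "wrist_force": force on the tool from outside, world axes, zero at the start; "torque": the same for the moment, N m; "opening": finger opening in m.
Only numpy, scipy, OpenCV 4.12 (cv2) and the standard library are available. Lean on these libraries where they do the work, as an engineer would, in place of code of your own. Each camera call takes 0.05 s, during which the arm holds its last target.

### The job

Hang the rectangular basket of test tubes up to drain: take the sprung hook by its black grip, pull it down against its spring, slide it sideways so that it catches under the basket's handle, and let go so that the spring lifts the basket clear of the drain plate. Do not tip the basket over, and leave the round empty basket where it stands.

Things in the scene. Friction and masses are not known exactly. Their poses are not given: they have to be found in the camera images.
- bail (a point): Middle of the handle's top bar on the rectangular steel wire basket of 8 test tubes (one rigid piece, 0.25 kg). Basket 84 (x) by 60 (y) by 50 mm; tubes reach 80 mm above its underside. Handle: rigid inverted U of 8 mm bar, top bar along this x, straight for 68 mm, axis 145 mm above the underside; uprights at x = -42 and 42 mm. It stands on a 6 mm plate, so this point is at z = 151 mm. z is its up.
- hook_seat (a point): Bottom of the steel hook's hollow, on the axis of its 8 mm bar; 200 mm above the bench when up. z up, y along the station's rail, x away from the robot. The hook is a J in the y-z plane, open to +y: shank at y = -16 mm, tip at y = +16 mm, tip's top 26 mm above this point, overhead arm's underside 65 mm above it. A hung bar's axis rests 9 mm above this point.
- hook_grip (a point): Middle of the hook's black grip, 101 mm straight above hook_seat, same axes: an upright block 30 (x) by 26 (y) by 40 mm tall, nothing above it, on the end of a level arm (20 mm wide, its top 20 mm below this point) that runs in +x to a mast 180 mm away. Mast, arm and hook move together along the rail (y) when pushed, 210 mm either side of its middle, about 1.5 N drag.
- hook (a joint): How far the hook is pulled down, m: 0 = up, 0.105 = lower stop. Net upward spring pull of the empty hook: 5 N when up, 7.6 N at the stop, damped (25 N at 1 m/s); it lifts the hooked basket back to 0 by itself. From 0.08 down, the hook's tip passes under the handle of the standing basket; at the stop the hook still clears the tubes.
- round_basket: Bystander: empty round steel wire basket, 72 mm across and 28 mm deep, with an arched handle 113 mm high. Origin: centre of its underside, z up. It stands on the same drain plate, 0.19 to 0.29 m to one side of the rectangular basket along the rail (either side).
Not all that is in view belongs to the job. Leave any blue look-alike of the part that bears bail alone.

How it is judged:
By the outcome, as a careful person would: the job done as asked, in the order asked, and still so for the second after the job is handed in, with the robot touching nothing.
It also fails if it takes over 40 s, if anything falls off the work surface, if the arm or the gripper's body presses on something with over 40 N, if the wrist force passes 120 N, or if a joint passes its speed limit or range.

## Working session

There is one attempt and no reset: what is moved stays moved. The work goes in short steps, Python scripts to look and compute and a shell command to move; the robot and the scene stay as the last step left them, time stands still between calls to the robot, and variables do not carry over. Pictures are saved under pics/ and viewed, and the job is handed in when it is done.

```bash
mkdir -p pics; ls
python3 - <<'E'
from workcell import get_obs, viewer, bot
import cv2
o=get_obs();print(o)
for n in("scene","top"):
    c=viewer.camera(n);cv2.imwrite(f"pics/{n}0.png",c["color"]);print(n,c["K"],c["origin"],c["orientation"])
E
```

```text
pics
{'time': 0.0, 'q': array([-7.02453018e+01,  5.01160278e+00,  1.00337440e+01,  9.50996526e+01,
        4.12580904e-04,  8.99994278e+01]), 'qd': array([-0.09177491, -0.00145117, -0.11268694, -0.01919392,  0.04509776,
        0.00109879]), 'joint_efforts': array([-2.02136757e-04, -5.20393610e+01,  4.64799356e+01,  1.66670285e-02,
        1.72499158e-04, -1.44438616e-05]), 'ee_pos': array([ 0.18581954, -0.51741082,  0.23057189]), 'tcp_rot': array([-1.79999587e+02,  7.75113251e-02, -7.02447296e+01]), 'wrist_force': array([0.11554803, 0.02898414, 0.45186901]), 'torque': array([ 0.03101101, -0.01446516, -0.03022147]), 'opening': 0.08550284884678203}
scene [[385.26134153   0.         276.35585542]
 [  0.         385.26134153 212.35581342]
 [  0.           0.           1.        ]] [ 0.64954065 -0.26399375  0.78840755] [-150.25631237    0.68383096   30.36830892]
top [[494.18651827   0.         268.12855613]
 [  0.         494.18651827 206.95028015]
 [  0.           0.           1.        ]] [0.37724967 0.00678753 1.09327271] [-174.37849911    1.24276112  -88.36686199]
```

View pics/scene0.png

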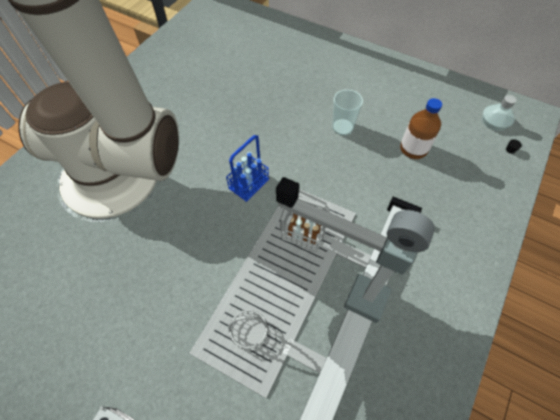

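View pics/top0.png

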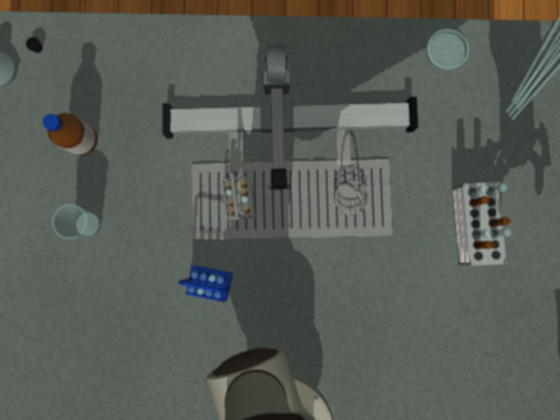

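```bash
cat > h.py <<'E'
import numpy as np
from scipy.spatial.transform import Rotation as R
def ray(c,u,v):
    d=np.linalg.solve(c["K"],[u,v,1.]);return np.array(c["origin"]),R.from_euler('xyz',c["orientation"],degrees=True).as_matrix()@d
def atz(c,u,v,z):
    o,d=ray(c,u,v);return o+d*(z-o[2])/d[2]
def proj(c,p):
    q=R.from_euler('xyz',c["orientation"],degrees=True).as_matrix().T@(np.array(p)-c["origin"]);q=c["K"]@q;return q[:2]/q[2]
def tri(c1,u1,c2,u2):
    o1,d1=ray(c1,*u1);o2,d2=ray(c2,*u2);s=np.linalg.lstsq(np.c_[d1,-d2],o2-o1,rcond=None)[0]
    a=o1+s[0]*d1;b=o2+s[1]*d2;return (a+b)/2,np.linalg.norm(a-b)
E
python3 - <<'E'
import cv2
a=cv2.imread("pics/top0.png")[150:250,180:300];b=cv2.imread("pics/scene0.png")[120:270,210:410]
cv2.imwrite("pics/t1.png",cv2.resize(a,None,fx=6,fy=6,interpolation=2));cv2.imwrite("pics/s1.png",cv2.resize(b,None,fx=4,fy=4,interpolation=2))
E
```

```text
(no output)
```

View pics/t1.png

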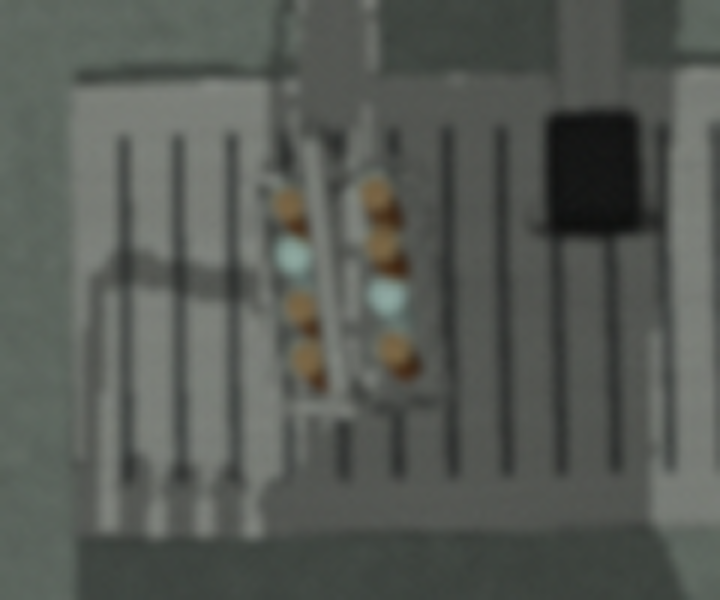

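View pics/s1.png

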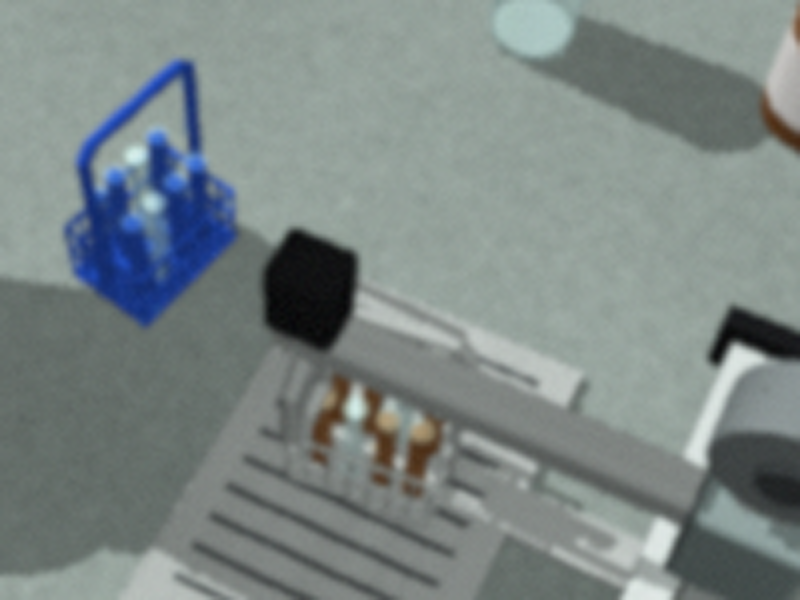

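Run:
```python
from workcell import get_obs, viewer
from h import *
t=viewer.camera("top");s=viewer.camera("scene")
f=lambda x,y:(180+(x+.5)/6-.5,150+(y+.5)/6-.5)
g=lambda x,y:(210+(x+.5)/4-.5,120+(y+.5)/4-.5)
print("grip top",atz(t,*f(594,170),.321))
# scene corners of grip top face: 
for p in((300,231),(357,256),(268,272),(330,300)): print("sc",atz(s,*g(*p),.321))
a=atz(t,*f(313,140),.151);b=atz(t,*f(345,405),.151);print("bar",a,b,(a+b)/2,b-a, np.linalg.norm(b-a),np.degrees(np.arctan2(*(a-b)[[1,0]])))
for p in((290,205),(293,258),(303,308),(308,358),(378,195),(384,245),(387,297),(397,350)): print("tube",atz(t,*f(*p),.086))
print("round px arch?",atz(t,349,190,.006))
for x,y in((.5,.03),(.45,.03)):print(proj(s,(x,y,.151)))
```

```text
grip top [0.49925722 0.01050727 0.321     ]
sc [0.49023906 0.02094041 0.321     ]
sc [0.51374843 0.02168296 0.321     ]
sc [ 0.4891446 -0.0005212  0.321    ]
sc [5.14481064e-01 2.08883205e-04 3.21000000e-01]
bar [0.53360854 0.10204483 0.151     ] [0.44833887 0.08875805 0.151     ] [0.49097371 0.09540144 0.151     ] [-0.08526967 -0.01328677  0.        ] 0.08629863690462304 8.856640872493397
tube [0.52161415 0.11572435 0.086     ]
tube [0.50329916 0.114024   0.086     ]
tube [0.48614507 0.1099664  0.086     ]
tube [0.46900518 0.1076346  0.086     ]
tube [0.52584721 0.08556979 0.086     ]
tube [0.50859339 0.08292879 0.086     ]
tube [0.49068306 0.08130192 0.086     ]
tube [0.47255552 0.07727522 0.086     ]
round px arch? [ 0.52593474 -0.14428659  0.006     ]
[290.98783877 228.60088341]
[267.94704537 216.85612668]
```

The candidates for the basket that bears the bail, in the top image, are:
- Steel basket of tubes at (238,197), standing on the plate. This is the target.
- Blue look-alike at (207,283). Leave it.
- Round empty basket at (349,190), the bystander.
- Tube rack at (485,222), not part of the job.

The crop shows 8 tubes and a bar with its centre at about (0.495, 0.096), yawed 9°. The bar's ends are 86 mm apart, against 84 mm nominal. The black grip is at top (279,179), which gives (0.501, 0.0105) from both cameras, and its hook is open towards the basket.

I'll lift first and test which way the wrist turns.

```bash
python3 -m handwheel '[[0,0,0,0.04,-4],[0,0,0,0.08,-8],[0,0,0,0.12,-12],[0,0,0,0.16,-16],[0,0,0,0.18,-19.8]]'; python3 -c "
from workcell import *
print(get_obs()['q'])"
```

```text
time: 0.7
ee_pos: [0.1858, -0.5172, 0.4141]
tcp_rot: [-179.9, -0.1, -90.2]
wrist_force: [0.5, -0.8, 0.6]
opening: 0.0854
[-7.02520765e+01  1.49888204e+01  4.32658546e+01  1.18123970e+02
  1.65643366e-02  1.09955728e+02]
```

```bash
for i in 1; do python3 -m handwheel '[[0,0.012,0.02,0,7],[0,0.025,0.042,0,14],[0,0.038,0.064,0,21],[0,0.05,0.085,0,28],[0,0.063,0.106,0,36]]'; python3 -m handwheel '[[0,0.012,0.02,0,7],[0,0.025,0.042,0,14],[0,0.038,0.064,0,21],[0,0.05,0.085,0,28],[0,0.063,0.106,0,36]]';python3 -m handwheel '[[0,0.012,0.02,0,7],[0,0.025,0.042,0,14],[0,0.038,0.064,0,21],[0,0.05,0.085,0,28],[0,0.063,0.106,0,36]]'; done
```

```text
time: 1.2
ee_pos: [0.2491, -0.4104, 0.414]
tcp_rot: [-179.9, -0.1, -53.9]
wrist_force: [-0.1, 0.1, 0.4]
opening: 0.0852
time: 1.7
ee_pos: [0.3124, -0.3034, 0.414]
tcp_rot: [-179.9, -0.1, -17.6]
wrist_force: [1.0, 0.2, 0.8]
opening: 0.0852
time: 2.2
ee_pos: [0.3757, -0.1964, 0.414]
tcp_rot: [-179.9, -0.1, 18.7]
wrist_force: [0.9, -0.5, -0.2]
opening: 0.0853
```

```bash
python3 -m handwheel '[[0,0.012,0.02,0,7],[0,0.025,0.042,0,14],[0,0.038,0.064,0,21],[0,0.05,0.085,0,28],[0,0.063,0.106,0,36]]';python3 -m handwheel '[[0,0.012,0.02,0,7],[0,0.025,0.042,0,14],[0,0.038,0.064,0,21],[0,0.05,0.085,0,28],[0,0.062,0.101,0,35]]'
python3 - <<'E'
from workcell import get_obs, viewer
import cv2
print(get_obs()['q'],get_obs()['ee_pos'])
a=viewer.camera("scene")["color"][120:270,210:410];b=viewer.camera("top")["color"]
cv2.imwrite("pics/s2.png",cv2.resize(a,None,fx=4,fy=4,interpolation=2));cv2.imwrite("pics/t2.png",b)
E
```

```text
time: 2.7
ee_pos: [0.439, -0.0895, 0.414]
tcp_rot: [-179.9, -0.1, 55.0]
wrist_force: [0.3, -0.1, 0.1]
opening: 0.0856
time: 3.2
ee_pos: [0.5014, 0.0128, 0.4139]
tcp_rot: [-179.9, -0.1, 90.3]
wrist_force: [-0.1, 1.0, -0.6]
opening: 0.0855
[  1.38037425   7.62045191  34.50766252 116.9525671    0.141009
   1.09167854] [0.50144862 0.01278488 0.41390831]
```

View pics/s2.png

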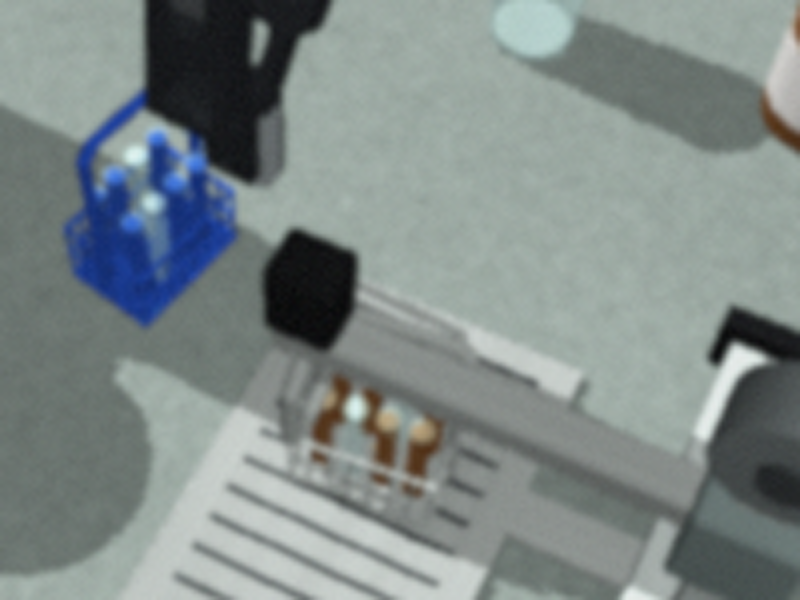

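The gripper stands clear above the black grip, which is at crop (310,290). The basket and the blue look-alike haven't been disturbed. Next I descend and close.

```bash
python3 -m handwheel '[[0,0,-0.002,-0.03,0],[0,0,-0.002,-0.06,0],[0,0,-0.002,-0.09,0],[0,0,-0.002,-0.115,0],[0,0,-0.002,-0.128,0]]' 40; python3 -m handwheel '[[0.3,0,0,0,0],[0.6,0,0,0,0],[1,0,0,0,0],[1,0,0,0,0],[1,0,0,0,0]]' 40
python3 - <<'E'
from workcell import get_obs, viewer
import cv2
print(get_obs()['q'],get_obs()['ee_pos'])
a=viewer.camera("scene")["color"][120:270,210:410]
cv2.imwrite("pics/s3.png",cv2.resize(a,None,fx=4,fy=4,interpolation=2))
E
```

```text
time: 3.8
ee_pos: [0.5011, 0.0104, 0.2827]
tcp_rot: [-179.7, -0.1, 90.1]
wrist_force: [0.3, 1.0, 0.2]
opening: 0.0854
time: 4.3
ee_pos: [0.5014, 0.0104, 0.2838]
tcp_rot: [-179.8, -0.1, 90.1]
wrist_force: [-0.6, -0.3, 5.0]
opening: 0.0261
[1.11034039e+00 1.53933584e-02 1.08530118e+01 1.01020612e+02
 1.35175430e-01 1.00880329e+00] [0.5013935  0.01039028 0.28380709]
```

View pics/s3.png

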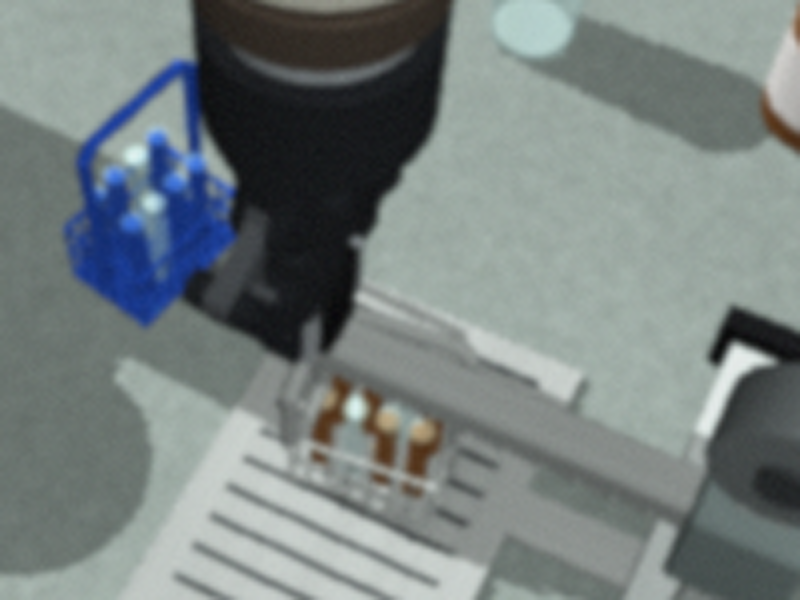

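The opening is 26.1 mm, which matches the grip's width. The jaws hide the grip in the picture and nothing else has moved. Next I pull down about 94 mm.

```bash
python3 -m handwheel '[[1,0,0,-0.012,0],[1,0,0,-0.025,0],[1,0,0,-0.038,0],[1,0,0,-0.05,0],[1,0,0,-0.06,0]]' 60; python3 -m handwheel '[[1,0,0,-0.012,0],[1,0,0,-0.022,0],[1,0,0,-0.03,0],[1,0,0,-0.034,0],[1,0,0,-0.034,0]]'
python3 - <<'E'
from workcell import get_obs, viewer
import cv2
print(get_obs()['ee_pos'])
a=viewer.camera("scene")["color"][120:270,210:410]
cv2.imwrite("pics/s4.png",cv2.resize(a,None,fx=4,fy=4,interpolation=2))
a=viewer.camera("top")["color"][100:250,180:380]
cv2.imwrite("pics/t4.png",cv2.resize(a,None,fx=4,fy=4,interpolation=2))
E
```

```text
time: 4.85
ee_pos: [0.5015, 0.0104, 0.2245]
tcp_rot: [-179.9, -0.1, 90.2]
wrist_force: [-3.3, -0.7, 8.5]
opening: 0.0258
time: 5.35
ee_pos: [0.5015, 0.0104, 0.191]
tcp_rot: [-179.9, -0.1, 90.2]
wrist_force: [-2.3, -1.2, 7.8]
opening: 0.0256
[0.5014604  0.010374   0.19098322]
```

View pics/s4.png

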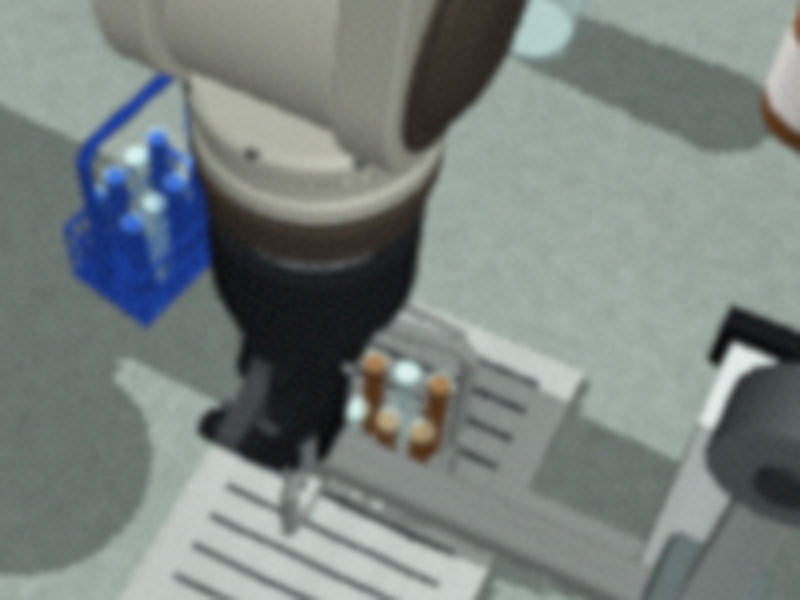

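View pics/t4.png

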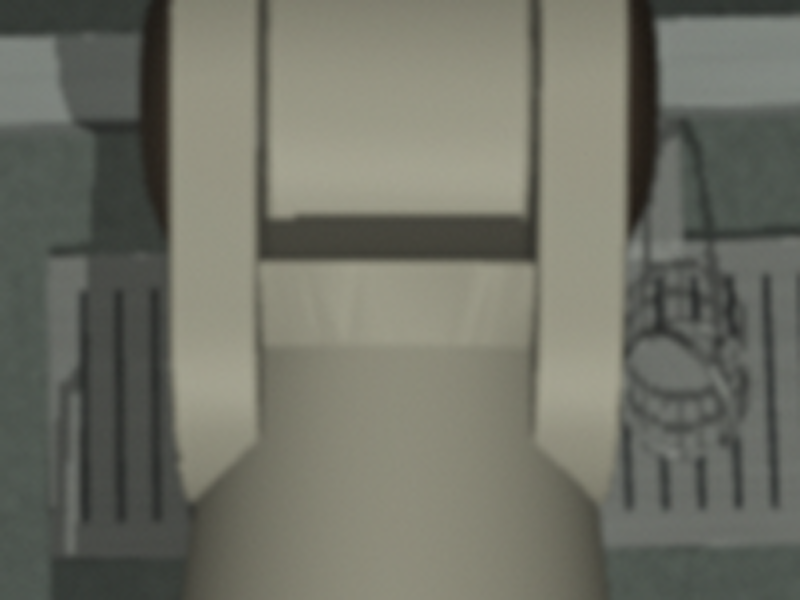

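Run:
```python
from workcell import viewer
from h import *
s=viewer.camera("scene")
k=lambda p:np.round((proj(s,p)-[210,120])*4)
for z in(.100,.105,.110,.115): print(z,"hook under",k((.501,.0104,z-.004)))
for z in (.160,.165,.17,.175):print("armtop-end",z,k((.68,.0104+.01,z+.016)))
c=np.array([.495,.096]);d=np.array([np.cos(np.radians(9)),np.sin(np.radians(9))])
for l in(-.042,-.034,0,.034,.042): print(l,k((*(c+l*d),.151)))
```

```text
0.1 hook under [304. 518.]
0.105 hook under [304. 513.]
0.11 hook under [304. 509.]
0.115 hook under [304. 505.]
armtop-end 0.16 [690. 616.]
armtop-end 0.165 [693. 612.]
armtop-end 0.17 [695. 608.]
armtop-end 0.175 [698. 603.]
-0.042 [300. 299.]
-0.034 [316. 304.]
0 [382. 325.]
0.034 [449. 346.]
0.042 [465. 352.]
```

Run:
```python
from workcell import viewer
from h import *
import cv2
s=viewer.camera("scene");a=s["color"][185:265,260:360].copy()
a=cv2.resize(a,None,fx=7,fy=7,interpolation=2)
a=cv2.convertScaleAbs(a,alpha=1.6)
f=lambda p:tuple(int(x) for x in np.round((proj(s,p)-[260,185]+.5)*7))
c=np.array([.495,.096]);d=np.array([np.cos(np.radians(9)),np.sin(np.radians(9))])
P=[f((*(c+l*d),.151)) for l in(-.042,.042)]
cv2.line(a,P[0],P[1],(0,0,255),1)
zs=.105
for y,z in((-.016,.06),(-.016,.0),(0,0),(.016,.0),(.016,.026)): cv2.circle(a,f((.501,.0104+y,zs+z)),3,(0,255,0),-1)
cv2.imwrite("pics/s5.png",a)
```

```text
(no output)
```

View pics/s5.png

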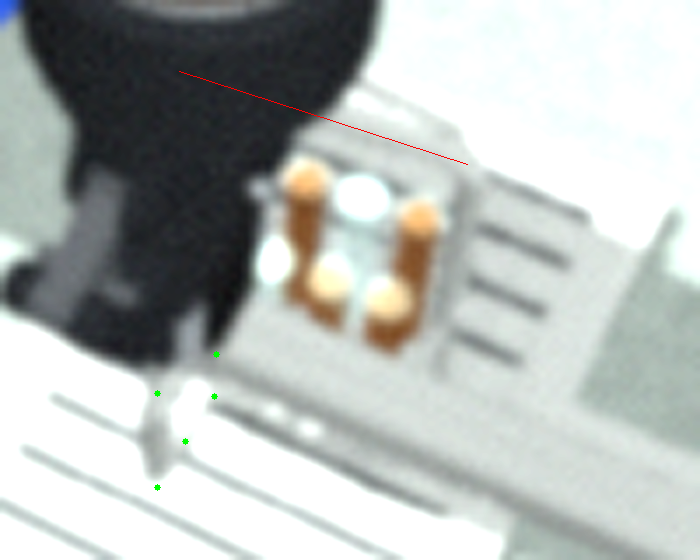

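Run:
```python
from workcell import viewer
from h import *
import cv2
s=viewer.camera("scene")
a=cv2.imread("pics/scene0.png")[180:260,270:370]
a=cv2.resize(a,None,fx=7,fy=7,interpolation=2);a=cv2.convertScaleAbs(a,alpha=1.6)
cv2.imwrite("pics/s6.png",a)
f=lambda p:np.round((proj(s,p)-[270,180]+.5)*7)
for y in(.096,.101,.106):print(f((.5365,y+.0065,.151)))
```

```text
[397. 199.]
[405. 185.]
[413. 172.]
```

View pics/s6.png

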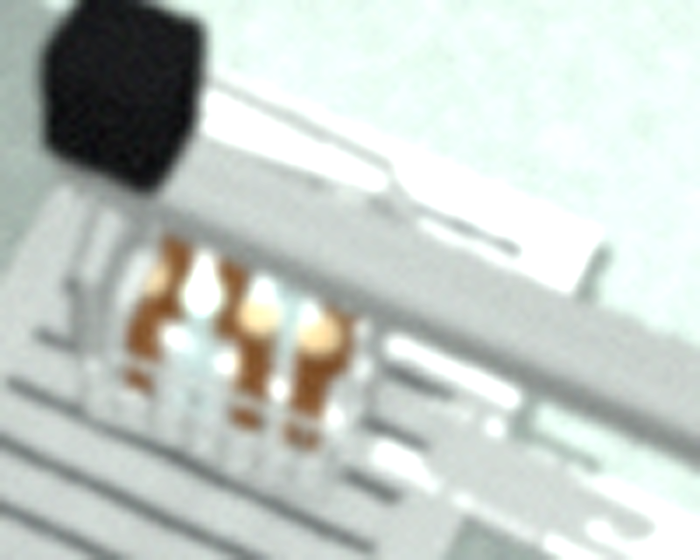

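The pull shows 7.8 N, in line with the spring near its stop, and the shank overlay matches a seat height of about 0.105. The bar's y is 0.096 from the top camera and 0.102 from the scene camera. I take 0.099, and the hollow leaves ±8 mm. Next I slide sideways.

```bash
python3 -m handwheel '[[1,0,0.01,0,0],[1,0,0.024,0,0],[1,0,0.038,0,0],[1,0,0.052,0,0],[1,0,0.06,0,0]]'; python3 -m handwheel '[[1,0,0.008,0,0],[1,0,0.016,0,0],[1,0,0.022,0,0],[1,0,0.026,0,0],[1,0,0.028,0,0]]'
python3 - <<'E'
from workcell import viewer
from h import *
import cv2
s=viewer.camera("scene");a=s["color"][170:260,270:370]
a=cv2.convertScaleAbs(cv2.resize(a,None,fx=6,fy=6,interpolation=2),alpha=1.5)
b=viewer.camera("top")["color"]
cv2.imwrite("pics/s7.png",a);cv2.imwrite("pics/t7.png",b)
E
```

```text
time: 6.1
ee_pos: [0.4985, 0.071, 0.1917]
tcp_rot: [-179.6, -0.1, 90.3]
wrist_force: [-19.7, -3.0, 7.8]
opening: 0.0257
time: 6.6
ee_pos: [0.497, 0.0994, 0.1923]
tcp_rot: [-179.5, -0.1, 90.3]
wrist_force: [-11.8, -2.4, 8.3]
opening: 0.0256
```

View pics/s7.png

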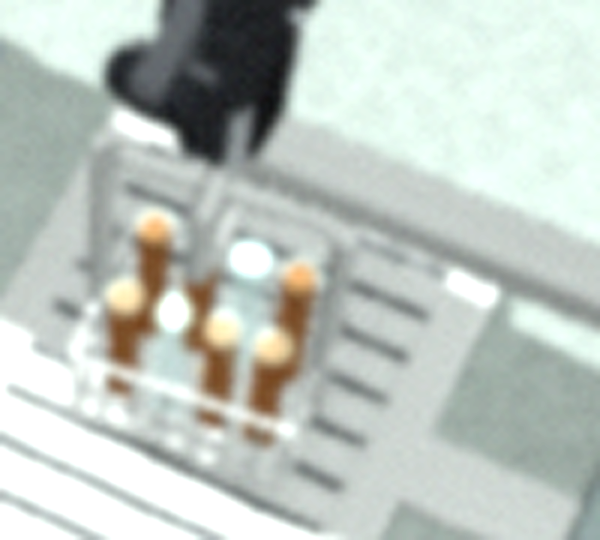

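View pics/t7.png

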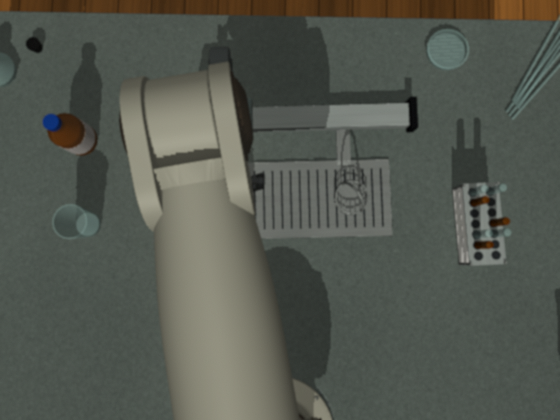

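Run:
```python
from workcell import viewer
from h import *
import cv2
s=viewer.camera("scene");a=s["color"][170:240,280:340]
a=cv2.convertScaleAbs(cv2.resize(a,None,fx=8,fy=8,interpolation=2),alpha=1.7)
cv2.imwrite("pics/s8.png",a)
g=lambda x,y:(280+(x+.5)/8-.5,170+(y+.5)/8-.5)
f=lambda p:np.round((proj(s,p)-[280,170]+.5)*8)
for zz in (-.004,.01,.02,.03,.05):print("shank",zz,f((.501,.0994-.016,.105+zz)),"tip",f((.501,.0994+.016,.105+zz)))
for y in(.096,.099,.102):
  c=np.array([.495,y]);d=np.array([np.cos(np.radians(9)),np.sin(np.radians(9))])
  print(y,[f((*(c+l*d),.151)) for l in(-.042,0,.042)])
```

```text
shank -0.004 [194. 403.] tip [253. 309.]
shank 0.01 [197. 376.] tip [257. 281.]
shank 0.02 [199. 357.] tip [259. 261.]
shank 0.03 [201. 336.] tip [262. 240.]
shank 0.05 [205. 295.] tip [268. 196.]
0.096 [array([ 45., 201.]), array([207., 254.]), array([373., 307.])]
0.099 [array([ 51., 192.]), array([213., 244.]), array([379., 298.])]
0.102 [array([ 57., 183.]), array([219., 235.]), array([385., 289.])]
```

View pics/s8.png

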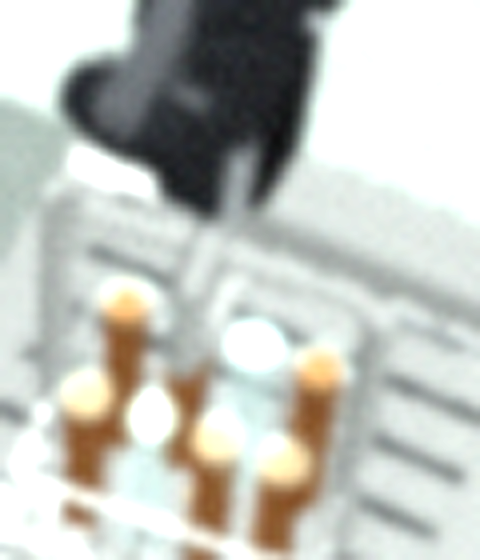

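The scene camera's handle corners at crop (58,195) and (370,300) fit a bar at y = 0.099. The shank, at (195,360), is in front of the bar where the model puts it, so the bar is over the hollow. I'll ease it up under grip until the bar seats, then let go.

```bash
python3 -m handwheel '[[1,0.001,0,0.006,0],[1,0.002,0,0.014,0],[1,0.003,0,0.022,0],[1,0.003,0,0.028,0],[1,0.003,0,0.032,0]]'; python3 -m handwheel '[[1,0,0,0.004,0],[1,0,0,0.008,0],[1,0,0,0.012,0],[1,0,0,0.016,0],[1,0,0,0.018,0]]'
python3 - <<'E'
from workcell import viewer
from h import *
import cv2
s=viewer.camera("scene");a=s["color"][160:260,270:370]
a=cv2.convertScaleAbs(cv2.resize(a,None,fx=6,fy=6,interpolation=2),alpha=1.6)
cv2.imwrite("pics/s9.png",a)
E
```

```text
time: 7.25
ee_pos: [0.4969, 0.0996, 0.2249]
tcp_rot: [-179.1, -0.1, 90.4]
wrist_force: [-20.2, -0.1, 5.0]
opening: 0.0257
time: 7.75
ee_pos: [0.4968, 0.0998, 0.2434]
tcp_rot: [-179.1, -0.2, 90.4]
wrist_force: [-5.0, 0.5, 2.9]
opening: 0.0258
```

View pics/s9.png

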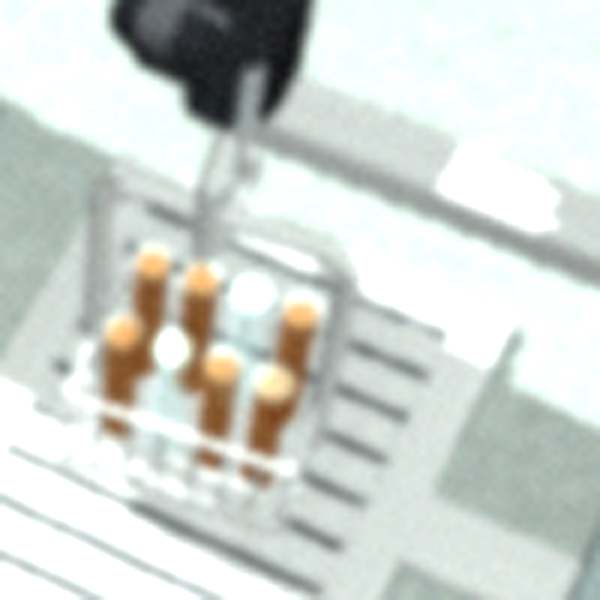

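The bar sits in the hollow. The shank is at (205,190), the tip shows above and behind the bar at (245,165), and the pull has dropped to 2.9 N as the basket's weight comes on. Now I let go while backing up ahead of the rising grip.

```bash
python3 -m handwheel '[[0,0,0,0.005,0],[0,0,0,0.015,0],[0,0,0,0.04,0],[0,0,0,0.075,0],[0,0,0,0.11,0]]'; python3 -m handwheel '[[0,0,0,0.03,0],[0,0,0,0.06,0],[0,0,0,0.08,0],[0,0,0,0.08,0],[0,0,0,0.08,0]]'
python3 - <<'E'
from workcell import viewer
from h import *
import cv2
s=viewer.camera("scene");a=s["color"][120:260,210:390]
a=cv2.convertScaleAbs(cv2.resize(a,None,fx=4,fy=4,interpolation=2),alpha=1.5)
cv2.imwrite("pics/s10.png",a)
E
```

```text
time: 8.3
ee_pos: [0.4966, 0.0996, 0.3551]
tcp_rot: [-179.1, -0.1, 90.4]
wrist_force: [-0.3, -0.1, 0.2]
opening: 0.0858
time: 8.8
ee_pos: [0.4972, 0.0996, 0.4351]
tcp_rot: [-179.2, -0.1, 90.4]
wrist_force: [-0.2, 0.3, -0.6]
opening: 0.0854
```

View pics/s10.png

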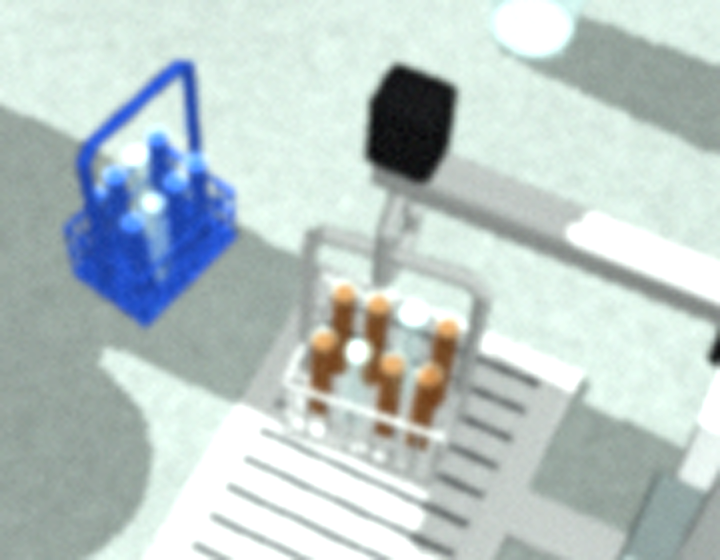

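The basket hangs upright on the hook, with the bar at crop (390,255) and the grip free at (410,125). I'll back the arm off, let it settle and check again.

```bash
python3 -m handwheel '[[0,-0.03,0,0.01,0],[0,-0.06,0,0.02,0],[0,-0.09,0,0.02,0],[0,-0.12,0,0.02,0],[0,-0.15,0,0.02,0]]'; python3 -m handwheel '[[0,-0.02,0,0,0],[0,-0.03,0,0,0],[0,-0.03,0,0,0],[0,-0.03,0,0,0],[0,-0.03,0,0,0]]';python3 -m handwheel '[[0,0,0,0,0],[0,0,0,0,0],[0,0,0,0,0],[0,0,0,0,0],[0,0,0,0,0]]'
python3 - <<'E'
from workcell import viewer
from h import *
import cv2
s=viewer.camera("scene")
cv2.imwrite("pics/s11.png",cv2.resize(s["color"],(800,600)))
t=viewer.camera("top");cv2.imwrite("pics/t11.png",t["color"])
f=lambda p:np.round((proj(s,p)-[210,120])*4)
for z in(.311,.321):
  print(z,[f((.501+a,.0995+b,z)) for a,b in((-.015,.013),(.015,.013),(.015,-.013))])
print("bar at .209",[f((.495+l,.099+l*.157,.209)) for l in(-.042,.042)])
E
```

```text
time: 9.35
ee_pos: [0.3456, 0.0994, 0.4535]
tcp_rot: [-179.0, -0.1, 90.4]
wrist_force: [-0.2, 1.3, 0.9]
opening: 0.0856
time: 9.85
ee_pos: [0.3165, 0.0995, 0.4528]
tcp_rot: [-179.0, -0.1, 90.3]
wrist_force: [-0.3, -0.6, -0.2]
opening: 0.0854
time: 10.35
ee_pos: [0.3166, 0.0995, 0.4528]
tcp_rot: [-179.0, -0.1, 90.3]
wrist_force: [-0.6, 0.3, -0.7]
opening: 0.0856
0.311 [array([403.,  76.]), array([470., 105.]), array([440., 151.])]
0.321 [array([404.,  59.]), array([473.,  89.]), array([442., 135.])]
bar at .209 [array([304., 225.]), array([482., 281.])]
```

View pics/s11.png

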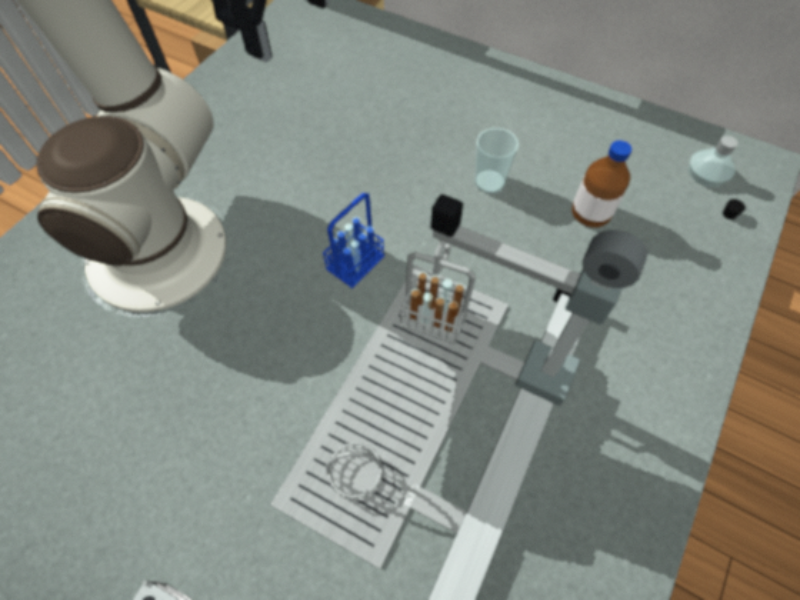

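View pics/t11.png

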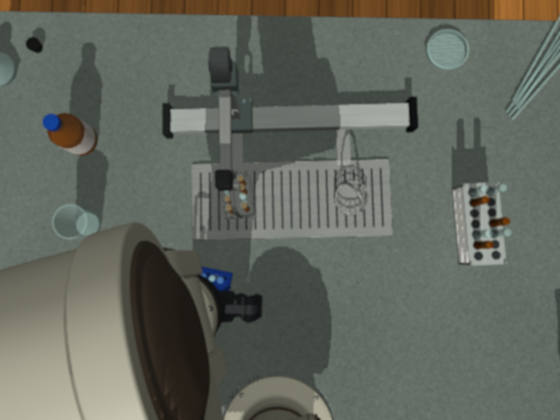

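Run:
```python
from workcell import viewer,job_done
import cv2,numpy as np
a=viewer.camera("scene")["color"].astype(int)
b=cv2.resize(a[120:260,210:390].astype('uint8'),None,fx=4,fy=4,interpolation=2)
p=cv2.imread("pics/s10.png").astype(int)
print("diff vs 1.6s ago",abs(cv2.convertScaleAbs(b,alpha=1.5).astype(int)-p)[250:450,280:480].mean())
print(job_done())
```

```text
diff vs 1.6s ago 14.332291666666666
the job is handed in; nothing more can be done
None
```

The rectangular basket is hanging on the sprung hook and the job is handed in, about 10.5 s on the robot's clock. I gripped the black grip, pulled the hook down about 92 mm and slid it 89 mm in +y under the handle. I then eased it up until the bar seated in the hollow and let go, so the spring did the rest of the lift.

**Checks that agreed:**
- **Hook height:** the last pictures show the grip back at its upper position. The handle bar is within about 2–3 pixels of where a height of z = 0.209 puts it, which leaves the basket's underside roughly 6 cm above the bench, clear of the plate.
- **Basket:** it hangs upright with all 8 tubes in place.
- **Bystanders:** the round basket is still where it stood at top (349,190). The blue look-alike looks untouched, though the arm partly hides it in the last top picture.
- **Arm:** it is clear of everything, with wrist force near zero.

**Checks that disagreed or were unclear:**
- **Bar position:** the two cameras differed by about 6 mm on the bar's y (0.096 against 0.102). I used 0.099, and the seating confirmed it.
- **Sideways force:** the wrist showed up to about 20 N in x during the slide and the first part of the lift. It was gone once I let go.
- **Settling:** comparing a crop with one from about 1.6 s earlier gave a mean difference of 14 grey levels. I handed in without finding the cause. It could be the arm's shadow or a slight sway, so that number does not prove the basket was perfectly still.

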